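# Hang the brush caddy inside the rinse basin

### The arm

A 6-joint arm with a two-finger parallel gripper is mounted at the origin on the work surface. World frame = base frame: x ahead of the robot, y to its left, z up, the work surface at z = 0. Lengths are in mm, angles in rad, forces in N, time in s.
With the tool pointing down it reaches from about 275 to 750 mm from the base axis. Payload 10.2 kg.
Tool frame: the origin (TCP) lies at the very end of the fingers, on their centre line; the grasp point (between the pads) lies 19 mm behind it; z points along the fingers, y is the direction in which the jaws open and shut (so a half turn about z gives the same grasp; the last joint's range is limited). The gripper opens to 85 mm and grips with 20 to 120 N. Pads are 22 mm wide; open, the fingers measure 114 mm over their backs; the gripper's body (76 mm by 85 mm) begins 54 mm behind the grasp point. The pads swing forward as they close: fully open they stand 13 mm farther back than shut.
Start: joints at [-1.46, 0.313, 1.498, -0, 1.331, -0.223], TCP at [171.996, -496.032, 194.194] pointing down, gripper open.
Joint ranges: [-2.94, 2.94], [-0.97, 2.17], [0.19, 2.56], [-1.23, 4.37], [0.02, 3.11], [-2.88, 2.88]. Speed limits (rad/s): [2.39, 2.39, 3.01, 3.14, 3.14, 3.14].

### API

Orientations are given as a rotation vector (axis times angle).
In Python, from station import ctrl gives the robot as it stands.
- The arm moves only by the tool drive_tool, never from a script. Its argument "rows" is a list that holds one entry, the list of rows, each a list of 5 numbers: the shift along the tool's x, y, z in units of 30 mm (1.0 is 30 mm), then the turn about the tool's z in degrees, then the opening, from 0 (shut) to 1 (fully open). A call has 1 to 12 rows; each row shifts and turns the commanded pose from where the row before left it, along the tool's axes as they then stand; what a row does not reach is not made up. A row lasts 1/12 s, in which the tool goes at most 41.7 mm and 7.16 degrees, less where a joint would pass 70% of its speed; a pose out of reach is approached as far as the arm can. A call is refused whole if a number of a shift passes 1 or a number of a turn 7.16, either way. A call with a gripper value outside its range is refused whole. The fingers move at their own pace and stop on an object; "newtons" is the grip in N (left out, the last holds). Time passes only in rows, so rows that do not move let the fingers close. It gives the time, the measured TCP pose, the force and the opening at its end, in the units of the state.
- ctrl.state(): the state, without advancing time (a new reading comes with each control period).
- ctrl.grab_frame(name): name is "scene" or "top"; returns the picture (420x560x3 uint8, red, green, blue); there is no depth.
- ctrl.camera_params(name): a dict with "intrinsics" (3x3 intrinsics, pixels), "view" (4x4, takes a point from world to camera coordinates). Camera axes: x right, y down, z forward; pixel columns grow to the right and rows downward; lengths in mm; the calibration is good to about 2 mm. A picture is of the moment at which its call begins. camera_params takes no time and is no camera call.
- ctrl.finish_job(): hands the job in, once; it reports no verdict.
The state is a dict: "t": time; "q": joint angles; "qd": joint speeds; "tau": joint torques, N m; "position": TCP position; "tool_rot": TCP orientation; "contact_force": force on the tool from outside, world axes, zero at the start; "wrist_torque": the same for the moment, N m; "finger_gap": opening from 0.0 (shut) to 1.0 (fully open).
Only numpy, scipy, OpenCV 4.12 (cv2) and the standard library are available. Lean on these libraries where they do the work, as an engineer would, in place of code of your own. Each camera call takes 0.05 s, during which the arm holds its last target. There are 200 camera calls.

### The job

Hang the plastic brush caddy inside the steel rinse basin: hook its lip over the long rim on the robot's side, pressed down until it has snapped on and sits fully home, with the caddy slid along right up against the end wall opposite the drain stub. Work gently, without forcing it; leave the basin standing where it is and the other things alone.

Things in the scene. Friction and masses are not known exactly. Their poses are not given: they have to be found in the camera images.
- basin: Steel rinse basin standing loose on the counter (2.6 kg: a careless push or drag shifts it), 120 mm high, inside 200 (x) by 280 mm (y), walls 3 mm. Its rolled edge is a round bead, 10 mm in diameter, wholly outside the wall, inner side flush with the wall's inner face; it bears some 40 N. Drain stub low at the +y end. Origin: centre of underside; x away from the robot, z up. Use the long -x rim.
- basin_rim (a point): Mid-length of the basin's long rim on the robot's side, on top of the bead (its highest line, 5 mm outside the wall's inner face). Axes as the basin's.
- basin_stop (a point): Where that rim's top line meets the plane of the inner face of the end wall opposite the drain stub: 140 mm from basin_rim along the basin's -y. Axes as the basin's.
- drain_stub (a point): Outer end of the drain stub: steel tube 22 mm in diameter with a black rubber stopper, 24 mm above the counter, 201 mm from the basin's middle along its +y.
- caddy_cup (a point): Centre of the caddy's cup, 40 mm above its underside. The caddy is a grey plastic open cup, about 0.22 kg, 90 mm wide (y), 55 mm deep (x), divided and slotted, with a flat back plate on its -x side, a lip bent outwards at the top of the plate and a grip tab on the lip. It stands on the counter, 129 mm tall. x runs from the lip into the cup, y along the lip, z up.
- caddy_grip (a point): The place to hold the caddy, on its upright grip tab: flat, 8 mm thick (along the caddy's x), 46 mm wide (y), 45 mm high; its top is 20 mm above this point, the lip's upper face 25 mm below it. Keep the fingertips 5 mm or more above the lip: its outer half rises up to 3 mm as the leg springs out. Axes as the caddy's.
- caddy_lip (a point): Middle of the lip's underside, 1 mm towards -x and 29 mm below caddy_grip. When home it lies on the rim's top line, caddy x square to the rim and pointing into the basin. The back plate's outer face is 5 mm from it towards +x, flat on the basin wall when home; plate and cup reach 80 mm below it and to 60 mm in +x. Axes as the caddy's.
- lip_leg (a point): Rib of the lip's springy outer leg, 10 mm below and 4 mm to -x of caddy_lip. The leg is 40 mm wide, ends flared 29 mm below caddy_lip: mouth 15 mm to the plate, but 7 mm at the rib. From about 11 mm above home it resists with 6 to 12 N as it springs out over the bead; near 2 mm it snaps under and lets go, then the lip lands hard. Home, it drags along the rim with some 4 to 9 N; press adds drag.
- caddy_end (a point): 45 mm from caddy_lip along the caddy's -y, in the plane of the caddy's end face, which comes against the basin's end wall.
- pump_bottle: Bystander: clear pump bottle, 62 x 85 mm, 172 mm tall. Origin: centre of underside.
- scrub_brush: Bystander: wooden scrubbing brush lying flat, 55 x 150 mm, 38 mm high. Origin: centre of underside.
- archive_box: Bystander: dark flat storage box, 264 x 154 mm, 71 mm high. Origin: centre of underside.
Mind the look-alikes: they are no part of the job. What is shaped like the part that bears caddy_cup but orange is not meant.

How it is judged (in metres and radians):
At the end, for the whole second after the job is handed in: The lip sits on the long robot-side rim within 2 mm of fully down and 3 mm of centred over the bead, the caddy upright within 0.06 rad and at rest, its end face within 1.5 mm of the end wall opposite the drain stub, the basin within 10 mm of where it stood (z of caddy_lip in the frame of basin_rim between -0.003 and 0.002 m and x of caddy_lip in the frame of basin_rim between -0.003 and 0.003 m and y of caddy_end in the frame of basin_stop between -0.003 and 0.0015 m and angle between caddy_lip's own z axis and vertical below 0.06 rad and linear speed of caddy below 0.01 m/s and distance of basin from where it was at the start of the episode below 0.01 m); the robot touches nothing.
It fails at once if the caddy is forced against the basin with more than 40 N (all contacts added) (contact force between caddy and basin above 40 N).
It fails at once if the basin is shifted by more than 10 mm (distance of basin from where it was at the start of the episode above 0.01 m).
It fails at once if a bystander is moved by more than 15 mm (distance of any of pump_bottle, scrub_brush, archive_box from where it was at the start of the episode above 0.015 m).
It also fails if it takes over 56 s, if anything falls off the work surface, if the arm or the gripper's body presses on something with over 40 N, if the wrist force passes 120 N, or if a joint passes its speed limit or range.

## Working session

There is one attempt and no reset: what is moved stays moved. The work goes in short steps, Python scripts to look and compute and a tool call to move; the robot and the scene stay as the last step left them, time stands still between calls to the robot, and variables do not carry over. Pictures are saved under pics/ and viewed, about 8 in all and at most 12, crops included, and the job is handed in when it is done.

Besides the shell and the picture viewer there is one more tool, called after "Request:" as a command line: name --argument value ..., lists and objects as JSON in quotes. drive_tool: Moves the arm, as the interface text tells. Its arguments: {"type":"object","properties":{"rows":{"type":"array"},"newtons":{"type":"number"}},"required":["rows"]}

```bash
mkdir -p pics; cat > h.py <<'E'
import numpy as np, cv2
from station import ctrl
def save(cam,name,crop=None,s=1):
    im=ctrl.grab_frame(cam)[:,:,::-1]; cv2.imwrite(f'pics/{name}_raw.png',im)
    if crop: x0,y0,x1,y1=crop; im=im[y0:y1,x0:x1]
    if s!=1: im=cv2.resize(im,None,fx=s,fy=s,interpolation=cv2.INTER_CUBIC)
    cv2.imwrite(f'pics/{name}.png',im)
def KV(cam):
    p=ctrl.camera_params(cam); return np.array(p['intrinsics']),np.array(p['view'])
def ray(cam,uv):
    K,V=KV(cam); d=V[:3,:3].T@np.linalg.inv(K)@[uv[0],uv[1],1]; return -V[:3,:3].T@V[:3,3],d
def atz(cam,uv,z):
    o,d=ray(cam,uv); return o+d*(z-o[2])/d[2]
def proj(cam,P):
    K,V=KV(cam); q=K@(V[:3,:3]@np.array(P,float)+V[:3,3]); return q[:2]/q[2]
E
python3 - <<'E'
from h import *
a=ctrl.grab_frame('scene')[:,:,::-1];b=ctrl.grab_frame('top')[:,:,::-1]
cv2.imwrite('pics/s0_raw.png',a);cv2.imwrite('pics/t0_raw.png',b)
for c in('scene','top'):
    o,d=ray(c,(280,210)); print(c,o.round(),d.round(2),KV(c)[0][0,0])
print(ctrl.state())
E
```

```text
scene [1368. -190. 1486.] [-0.49  0.13 -0.86] 435.15480947291303
top [ 462.   19. 1482.] [ 0.08  0.01 -1.  ] 392.1064350706605
{'t': 0.1, 'q': array([-1.46041554e+00,  3.13397952e-01,  1.49835057e+00,  1.21894519e-05,
        1.33103893e+00, -2.23407554e-01]), 'qd': array([ 7.21780694e-04, -2.44925717e-03, -1.86432137e-03,  6.03554868e-05,
       -1.51193785e-03,  1.04389093e-03]), 'tau': array([ 2.01548843e-03, -4.12901258e+01, -2.60145199e+01, -1.75601908e-04,
        2.97591636e-03, -2.91710421e-05]), 'position': array([ 171.95964905, -495.74508025,  193.69431238]), 'tool_rot': array([-3.09676679e+00, -5.21680327e-01, -1.24526284e-04]), 'contact_force': array([ 0.9684746 , -0.04863234, -0.37537452]), 'wrist_torque': array([-0.04671137, -0.03067049, -0.02333243]), 'finger_gap': 1.0023019258273798}
```

View pics/s0_raw.png

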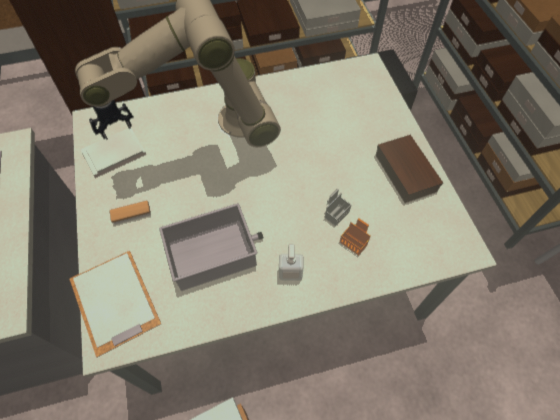

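View pics/t0_raw.png

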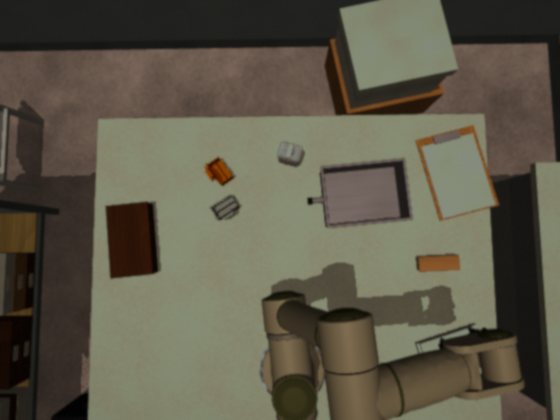

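The scene view shows the basin at about (210,245) with its drain stub at (258,237). There are two caddy shapes: grey at (337,207) and orange at (355,237). The grey one fits the description and the orange one is the look-alike. I'll confirm with enlarged crops.

```bash
python3 - <<'E'
import cv2,numpy as np
a=cv2.imread('pics/s0_raw.png');b=cv2.imread('pics/t0_raw.png')
f=lambda im,x0,y0,x1,y1,s:cv2.resize(im[y0:y1,x0:x1],None,fx=s,fy=s,interpolation=cv2.INTER_CUBIC)
cv2.imwrite('pics/c1.png',np.hstack([f(a,312,180,382,260,5.714),f(b,195,150,265,230,5.714)]))
cv2.imwrite('pics/c2.png',np.vstack([f(a,150,195,280,295,3),f(b,300,145,430,240,3)]).copy())
A=f(a,150,195,280,295,3);B=f(b,300,145,430,245,3)
cv2.imwrite('pics/c2.png',np.hstack([A,B]))
E
```

```text
(no output)
```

View pics/c1.png

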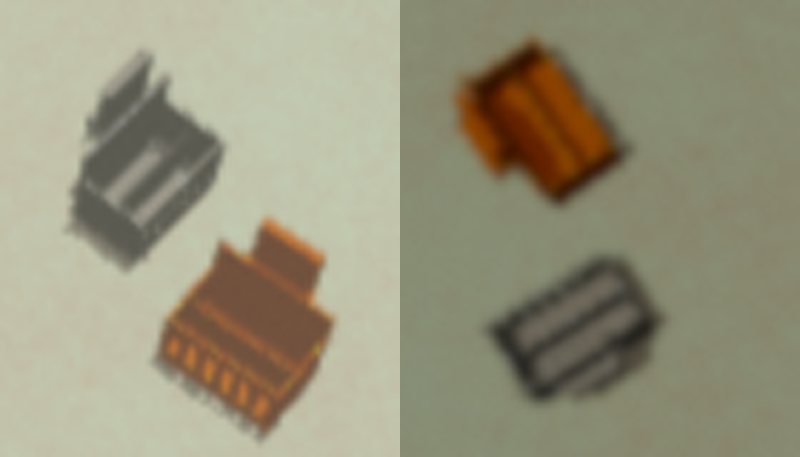

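View pics/c2.png

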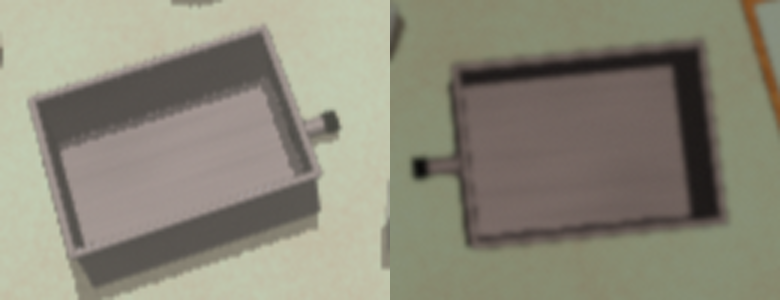

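The top view has +x up and +y left. The grey caddy has its tab on the robot side at top-crop (610,370), and its lip faces roughly -x (yaw about +27°). The basin's drain is at the left (+y), so the stop is the right-hand wall, with the basin yaw about 6°. Next I fit both poses with both cameras.

```bash
cat >> h.py <<'E'
from scipy.optimize import least_squares
def pose(p,L):
    c,s=np.cos(p[2]),np.sin(p[2]); L=np.atleast_2d(np.array(L,float)); x=L[:,0];y=L[:,1]
    return np.c_[p[0]+c*x-s*y,p[1]+s*x+c*y,L[:,2]]
def fit(obs,p0):
    def r(p): return np.concatenate([proj(c,pose(p,[l])[0])-uv for c,l,uv in obs])
    f=least_squares(r,p0,loss='soft_l1'); return f.x,r(f.x).reshape(-1,2)
E
python3 - <<'E'
from h import *
u=lambda x,y,s,ox,oy:np.array([(x+.5)/s-.5+ox,(y+.5)/s-.5+oy])
S=lambda x,y:u(x,y,3,150,195); T=lambda x,y:u(x-390,y,3,300,145)
C=dict(ll=(-110,-150,115),lh=(-110,150,115),hl=(110,-150,115),hh=(110,150,115))
obs=[('scene',C['ll'],S(30,98)),('scene',C['lh'],S(265,25)),('scene',C['hh'],S(321,178)),('scene',C['hl'],S(78,256)),
('top',C['hh'],T(455,64)),('top',C['hl'],T(705,39)),('top',C['ll'],T(727,219)),('top',C['lh'],T(469,245)),
('scene',(0,201,24),S(336,122)),('top',(0,201,24),T(414,168))]
for nm,o in (('both',obs),('scene',[k for k in obs if k[0]=='scene']),('top',[k for k in obs if k[0]=='top'])):
    p,r=fit(o,[500,-120,.1]); print('basin',nm,p.round(3)); 
    if nm=='both': print(r.round(1).tolist())
S=lambda x,y:u(x,y,5.714,312,180); T=lambda x,y:u(x-400,y,5.714,195,150)
# lip frame, tab top z=129: x -3..5 y +-23 ; plate/cup base z=0 x 5..60 y +-45
obs=[('scene',(1,-23,129),S(147,56)),('scene',(1,23,129),S(92,135)) if 0 else ('scene',(1,23,129),S(147,56))][:0]
print('tabtop pts', [atz('scene',S(*q),129).round(1).tolist() for q in((148,55),(100,100),(90,135))])
print('tab/lip top-view', [atz('top',T(*q),z).round(1).tolist() for q,z in(((645,350),129),((575,387),129),((645,350),84),((575,387),84))])
print('cup bottom/top corners top-view',[[atz('top',T(*q),z)[:2].round(1).tolist() for z in(0,60,80)] for q in((490,330),(610,257),(661,320),(540,401))])
print('scene base',[atz('scene',S(*q),0)[:2].round(1).tolist() for q in((72,228),(128,268),(222,150))])
p=[520,230,np.radians(27)]
E
```

```text
basin both [ 632.211 -262.739  -31.333]
[[-1.0, -0.2], [0.6, -0.2], [0.7, -0.4], [-3.3, 1.5], [-1.3, -0.9], [0.2, -0.5], [0.4, 1.6], [0.4, 0.9], [0.5, -0.6], [-0.4, -0.6]]
basin scene [ 632.227 -262.501  -62.75 ]
basin top [ 632.198 -262.9    -31.331]
tabtop pts [[557.5, 245.5, 129.0], [582.3, 204.3, 129.0], [605.8, 189.8, 129.0]]
tab/lip top-view [[569.4, 185.8, 129.0], [547.3, 228.2, 129.0], [572.9, 191.3, 84.0], [550.2, 235.2, 84.0]]
cup bottom/top corners top-view [[[594.0, 304.9], [588.7, 293.4], [586.9, 289.5]], [[642.1, 225.0], [634.8, 216.7], [632.3, 213.9]], [[599.5, 191.0], [594.0, 184.0], [592.1, 181.7]], [[546.4, 271.4], [543.0, 261.2], [541.8, 257.8]]]
scene base [[601.4, 190.6], [641.1, 217.6], [569.3, 310.9]]
```

Both cameras agree on the basin: centre (632,-263), yaw 0.085 rad. The caddy is at yaw about 0.55 with the tab near (566,220). I'll refine the caddy by fitting its silhouette in both views and check with an overlay.

```bash
cat > cad.py <<'E'
from h import *
def box(x0,x1,y0,y1,z0,z1): return [(x,y,z) for x in(x0,x1) for y in(y0,y1) for z in(z0,z1)]
def parts(H): return [box(5,60,-45,45,0,H),box(5,8,-45,45,0,84),box(-8,8,-20,20,80,84),box(-3,5,-23,23,84,129)]
Z=6
def sil(cam,p,H,x0,y0,w,h,dz=0):
    m=np.zeros((h*Z,w*Z),np.uint8)
    for b in parts(H):
        L=np.array(b)+[0,0,dz]
        uv=np.array([proj(cam,q) for q in pose(p,L)])
        q=((uv-[x0,y0]+.5)*Z*16).astype(np.int32); cv2.fillConvexPoly(m,cv2.convexHull(q.reshape(-1,1,2)),255,shift=4)
    return cv2.resize(m,(w,h),interpolation=cv2.INTER_AREA)/255.
E
cat > f1.py <<'E'
from cad import *
from scipy.optimize import minimize
R={'scene':(318,183,40,50),'top':(205,190,42,36)}; f={'scene':'s0','top':'t0'}; M={}
for c,(x0,y0,w,h) in R.items():
    im=cv2.imread(f'pics/{f[c]}_raw.png').astype(float)[y0:y0+h,x0:x0+w]
    bg=np.median(im.reshape(-1,3),0); d=np.clip((bg-im).mean(2)/bg.mean(),0,1)
    if c=='scene': # mask out orange
        d[(im[:,:,2]-im[:,:,0])>45]=0
    m=(d>.22).astype(np.uint8)
    cs,_=cv2.findContours(m,0,1); k=max(cs,key=cv2.contourArea); M[c]=cv2.drawContours(np.zeros_like(m),[k],-1,1,-1).astype(float)
    print(c,bg,M[c].sum())
def cost(v,cams=('scene','top')): return sum(((sil(c,v[:3]*[1,1,.01],v[3],*R[c])-M[c])**2).sum() for c in cams)
for cams in (('scene','top'),('scene',),('top',)):
    best=min((minimize(cost,[564,218,y,h],args=(cams,),method='Nelder-Mead',options=dict(initial_simplex=[[564,218,y,h],[572,218,y,h],[564,226,y,h],[564,218,y+8,h],[564,218,y,h-10]],maxiter=250)) for y in(52,) for h in(75,55)),key=lambda r:r.fun)
    print(cams,best.x.round(2),best.fun)
    if len(cams)==2: v=best.x
out=[]
for c in R:
    x0,y0,w,h=R[c]; im=cv2.imread(f'pics/{f[c]}_raw.png')[y0:y0+h,x0:x0+w]; s=9
    im=cv2.resize(im,None,fx=s,fy=s,interpolation=cv2.INTER_CUBIC)
    for b in parts(v[3]):
        q=[((proj(c,a)-[x0,y0]+.5)*s).astype(int) for a in pose(v[:3]*[1,1,.01],b)]
        for i in range(8):
            for k in(1,2,4):
                if not i&k: cv2.line(im,tuple(map(int,q[i])),tuple(map(int,q[i|k])),(0,0,255) if len(out)<9 else 0,1)
    out.append(cv2.copyMakeBorder(im,0,450-im.shape[0],0,0,0))
cv2.imwrite('pics/ov.png',np.hstack(out))
E
python3 f1.py
```

```text
scene [168. 193. 193.] 587.0
top [111.  136.  134.5] 516.0Traceback (most recent call last):
  File "f1.py", line 14, in <module>
    best=min((minimize(cost,[564,218,y,h],args=(cams,),method='Nelder-Mead',options=dict(initial_simplex=[[564,218,y,h],[572,218,y,h],[564,226,y,h],[564,218,y+8,h],[564,218,y,h-10]],maxiter=250)) for y in(52,) for h in(75,55)),key=lambda r:r.fun)
  File "f1.py", line 14, in <genexpr>
    best=min((minimize(cost,[564,218,y,h],args=(cams,),method='Nelder-Mead',options=dict(initial_simplex=[[564,218,y,h],[572,218,y,h],[564,226,y,h],[564,218,y+8,h],[564,218,y,h-10]],maxiter=250)) for y in(52,) for h in(75,55)),key=lambda r:r.fun)
              ~~~~~~~~^^^^^^^^^^^^^^^^^^^^^^^^^^^^^^^^^^^^^^^^^^^^^^^^^^^^^^^^^^^^^^^^^^^^^^^^^^^^^^^^^^^^^^^^^^^^^^^^^^^^^^^^^^^^^^^^^^^^^^^^^^^^^^^^^^^^^^^^^^^^^^^^^^^^^^^^^^^^^^^^^^^^^^^^^^^^^
    res = _minimize_neldermead(fun, x0, args, callback, bounds=bounds,
                               **options)
    fxr = func(xr)
    fx = function(np.copy(x), *(wrapper_args + args))
  File "f1.py", line 12, in cost
    def cost(v,cams=('s
[... 151 characters left out ...]
^^^^^^^^^^^^^^^^^^^^^^^^^^^^^^^^^^^^^^^^^^^^^^^^^^^^^^^^^
  File "f1.py", line 12, in <genexpr>
    def cost(v,cams=('scene','top')): return sum(((sil(c,v[:3]*[1,1,.01],v[3],*R[c])-M[c])**2).sum() for c in cams)
                                                   ~~~^^^^^^^^^^^^^^^^^^^^^^^^^^^^^^
  File "cad.py", line 9, in sil
    uv=np.array([proj(cam,q) for q in pose(p,L)])
                 ~~~~^^^^^^^
  File "h.py", line 15, in proj
    K,V=KV(cam); q=K@(V[:3,:3]@np.array(P,float)+V[:3,3]); return q[:2]/q[2]
        ~~^^^^^
  File "h.py", line 9, in KV
    p=ctrl.camera_params(cam); return np.array(p['intrinsics']),np.array(p['view'])
ValueError: time passes only in moves, steps and waits
```

Too many calibration calls, so I'll cache them.

```bash
sed -i 's/^def KV/import functools\n@functools.lru_cache\ndef KV/' h.py; time python3 f1.py; python3 -c "
from h import *
print(ctrl.state()['t'])"
```

```text
scene [168. 193. 193.] 587.0
top [111.  136.  134.5] 516.0
('scene', 'top') [567.28 224.19  56.28  56.67] 114.24602845059593
('scene',) [570.56 223.5   56.87  60.73] 20.5359630911188
('top',) [559.1  218.79  53.65 106.  ] 29.965936178392926
0.1
real	0m3.256s
user	0m3.441s
sys	0m0.268s
```

View pics/ov.png

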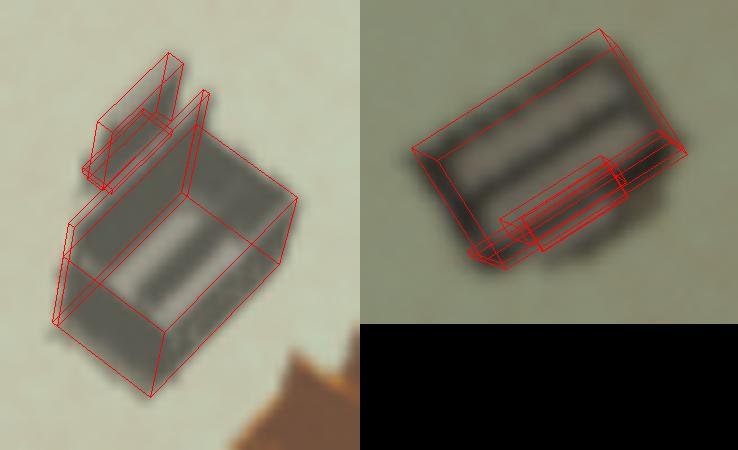

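```bash
sed -i 's/,box(-3,5,-23,23,84,129)\]/,box(-3,5,-23,23,84,129),box(-12,-8,-20,20,51,60),box(-9,-5,-20,20,60,84)]/' cad.py
sed -i 's/for h in(75,55)/for h in(62,)/; s/v\[3\],\*R/60,*R/' f1.py; python3 f1.py
```

```text
scene [168. 193. 193.] 587.0
top [111.  136.  134.5] 516.0
('scene', 'top') [567.28 224.63  55.96  67.57] 94.22129950019223
('scene',) [569.98 224.52  56.8   74.22] 22.81444059976932
('top',) [563.39 225.32  52.67  62.68] 38.21856209150327
```

The scene-camera overlay fits well; the two cameras differ by about 6 mm in x. The caddy's lip is near (567,225), yaw 0.56, which is good enough because the jaws will centre on the tab. Moving to above the caddy.

Request:
drive_tool --rows '[[[0.73,-0.66,0,0,1],[0.73,-0.66,0,0,1],[0.73,-0.66,0,0,1],[0.73,-0.66,0,0,1],[0.73,-0.66,0,0,1],[0.73,-0.66,0,0,1],[0.73,-0.66,0,0,1],[0.73,-0.66,0,0,1],[0.73,-0.66,0,0,1],[0.73,-0.66,0,0,1],[0.73,-0.66,0,0,1],[0.73,-0.66,0,0,1]]]'

```text
t: 1.1
position: [342.8, -184.0, 194.1]
tool_rot: [-3.098, -0.522, 0.0]
contact_force: [0.8, -0.1, -0.1]
finger_gap: 1.003
```

Request:
drive_tool --rows '[[[0.73,-0.66,0,0,1],[0.73,-0.66,0,0,1],[0.73,-0.66,0,0,1],[0.73,-0.66,0,0,1],[0.73,-0.66,0,0,1],[0.73,-0.66,0,0,1],[0.73,-0.66,0,0,1],[0.73,-0.66,0,0,1],[0.73,-0.66,0,0,1],[0.73,-0.66,0,0,1],[0.73,-0.66,0,0,1],[0.73,-0.66,0,0,1]]]'

```text
t: 2.1
position: [513.2, 126.6, 193.8]
tool_rot: [-3.098, -0.522, 0.001]
contact_force: [-0.4, -0.9, -0.2]
finger_gap: 1.0
```

Request:
drive_tool --rows '[[[0.73,-0.66,0,0,1],[0.73,-0.66,0,0,1],[0.73,-0.66,0,0,1],[0.73,-0.66,0,0,1],[0,0,0,-7,1],[0,0,0,-7,1],[0,0,0,-7,1],[0,0,0,-7,1],[0,0,0,-7,1],[0,0,0,-7,1],[0,0,0,-7,1],[0,0,0,-7,1]]]'

```text
t: 3.1
position: [569.5, 228.7, 193.7]
tool_rot: [-2.484, -1.922, 0.001]
contact_force: [-0.1, 0.4, -0.3]
finger_gap: 1.001
```

Request:
drive_tool --rows '[[[0,0,0,-7,1],[0,0,0,-7,1],[0,0,0,-7,1],[0,0,0,-7,1],[0,0,0,-7,1],[0,0,0,-7,1],[0,0,0,-5,1],[0,0,0,0,1],[0,0,0,0,1]]]'

```text
t: 3.85
position: [569.6, 228.7, 193.9]
tool_rot: [-1.524, -2.747, 0.001]
contact_force: [-0.1, 1.0, 0.0]
finger_gap: 0.997
```

```bash
cat >> h.py <<'E'
from scipy.spatial.transform import Rotation as Ro
def st():
    s=ctrl.state(); R=Ro.from_rotvec(s['tool_rot']).as_matrix()
    print('t',round(s['t'],2),'pos',s['position'].round(2),'tx heading',np.degrees(np.arctan2(R[1,0],R[0,0])).round(2),'tz',R[:,2].round(4),'F',s['contact_force'].round(1),'gap',round(s['finger_gap'],3)); return s,R
def to(P,h=None):
    s,R=st(); d=R.T@(np.array(P)-s['position'])/30; print('shift units',d.round(3), 'turn' if h is not None else '', (np.degrees(np.arctan2(R[1,0],R[0,0]))-h) if h is not None else '')
E
python3 -c "
from h import *
to([568.2,225.1,92],32.1+90)
save('scene','s1',(300,120,400,270),4)"
```

```text
t 3.85 pos [569.57 228.68 193.87] tx heading 121.97 tz [-7.e-04 -1.e-04 -1.e+00] F [-0.1  1.   0. ] gap 0.997
shift units [-0.078 -0.1    3.396] turn -0.1327950632297359
```

View pics/s1.png

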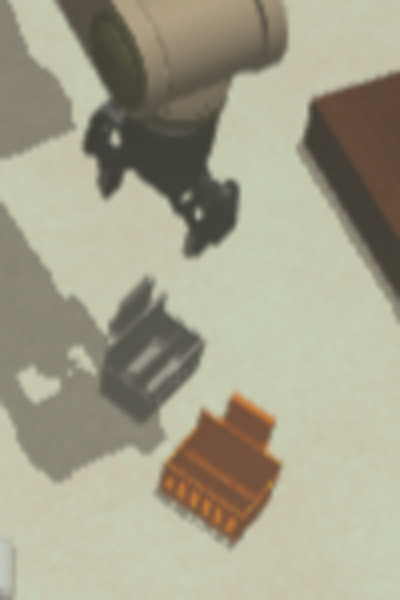

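The fingers straddle the grey tab with the jaw line square to it: fingertips at crop (105,185) and (195,245), tab top at (150,280). I descend and close gradually.

Request:
drive_tool --rows '[[[-0.02,-0.025,0.6,0,1],[-0.02,-0.025,0.7,0,1],[-0.02,-0.025,0.8,0,0.8],[-0.02,-0.025,0.7,0,0.6],[0,0,0.4,0,0.5],[0,0,0.2,0,0.4],[0,0,0,0,0.35],[0,0,0,0,0.3],[0,0,0,0,0.3]]]' --newtons 20

```text
t: 4.65
position: [569.1, 225.2, 93.4]
tool_rot: [1.52, 2.748, 0.002]
contact_force: [-0.3, 0.6, 0.5]
finger_gap: 0.299
```

Request:
drive_tool --rows '[[[0,0,0,0,0.27],[0,0,0,0,0.24],[0,0,0,0,0.22],[0,0,0,0,0.2],[0,0,0,0,0.18],[0,0,0,0,0.16],[0,0,0,0,0.14],[0,0,0,0,0.12],[0,0,0,0,0.1],[0,0,0,0,0.08],[0,0,0,0,0.05],[0,0,0,0,0]]]' --newtons 20

```text
t: 5.65
position: [568.4, 225.0, 92.2]
tool_rot: [-1.52, -2.749, 0.0]
contact_force: [-0.1, -0.1, 0.1]
finger_gap: -0.001
```

Request:
drive_tool --rows '[[[0,0,0,0,0],[0,0,0,0,0],[0,0,0,0,0]]]' --newtons 60

```text
t: 5.9
position: [568.4, 225.0, 92.2]
tool_rot: [-1.52, -2.749, 0.0]
contact_force: [-0.6, 0.6, 0.1]
finger_gap: -0.0
```

```bash
python3 -c "
from h import *
s,R=st(); print(s['wrist_torque'].round(3))
a=ctrl.grab_frame('scene')[:,:,::-1];b=ctrl.grab_frame('top')[:,:,::-1]
cv2.imwrite('pics/s2_raw.png',a);cv2.imwrite('pics/t2_raw.png',b)
f=lambda im,x0,y0,x1,y1,s:cv2.resize(im[y0:y1,x0:x1],None,fx=s,fy=s,interpolation=cv2.INTER_CUBIC)
cv2.imwrite('pics/c3.png',np.hstack([f(a,300,150,400,250,4),f(b,180,140,280,240,4)]))
"
```

```text
t 5.9 pos [568.43 225.05  92.19] tx heading 122.12 tz [-0.  0. -1.] F [-0.6  0.6  0.1] gap -0.0
[ 0.02  -0.    -0.011]
```

View pics/c3.png

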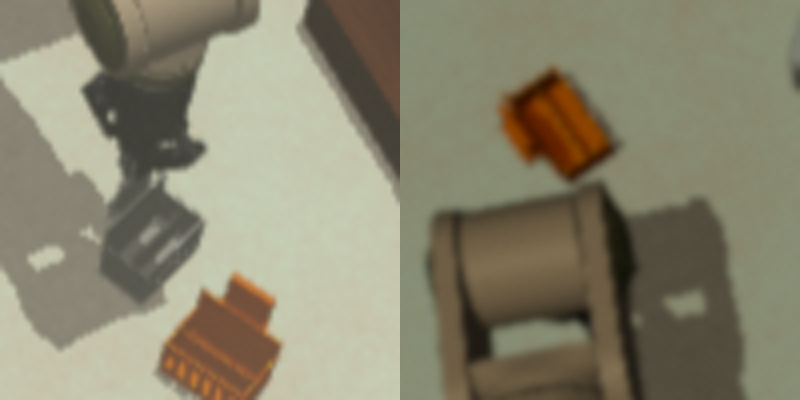

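The jaws shut to 0, so the tab was missed even though the caddy looks unmoved. I'll check where the tool projects in the images against the tab.

```bash
python3 -c "
from h import *
p=[570,224.5,.568]
for nm,q in (('tcp',[568.4,225,92]),('tcp+40',[568.4,225,132])): print(nm,proj('scene',q).round(1))
for q in ([1,-23,129],[1,23,129],[1,-23,84],[1,23,84]): print(q,proj('scene',pose(p,[q])[0]).round(1))
print('open mid at s1: expected',proj('scene',[569.6,228.7,207]).round(1),proj('scene',[569.6,228.7,194]).round(1))
c=np.array([np.cos(.56),np.sin(.56),0])
for e in(-45,45): print(proj('scene',np.array([569.6,228.7,207])+e*c).round(1))
a=cv2.imread('pics/s2_raw.png'); o=cv2.imread('pics/s0_raw.png')
f=lambda im,x0,y0,x1,y1,s:cv2.resize(im[y0:y1,x0:x1],None,fx=s,fy=s,interpolation=cv2.INTER_CUBIC)
I=np.hstack([f(a,315,165,360,230,8),f(o,315,165,360,230,8)])
cv2.imwrite('pics/c4.png',np.clip(I*1.5,0,255).astype('uint8'))
"
```

```text
tcp [332.2 198.1]
tcp+40 [333.3 192.4]
[1, -23, 129] [329.5 197.2]
[1, 23, 129] [337.3 189.5]
[1, -23, 84] [328.4 203.6]
[1, 23, 84] [336. 196.]
open mid at s1: expected [336.5 180.9] [336.2 182.9]
[326.8 173.9]
[346.5 188. ]
```

View pics/c4.png

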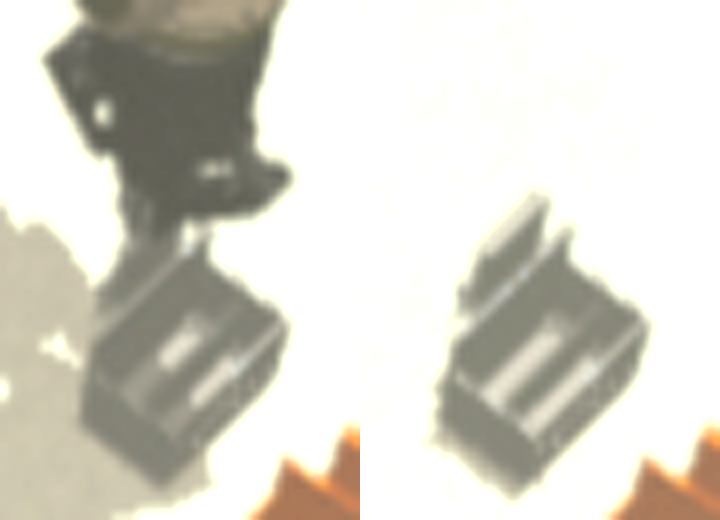

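```bash
python3 -c "
from h import *
h=np.radians(-70.9);c=np.array([np.cos(h),np.sin(h),0])
for z in (194,207,240): print(z,[proj('scene',np.array([172,-496,z])+e*c).round(1).tolist() for e in(-50,0,50)])
a=cv2.imread('pics/s0_raw.png')[95:145,80:140].astype(int).sum(2)
m=a<170
ys,xs=np.nonzero(m); 
for y in range(20,50): 
  r=np.nonzero(m[y])[0]; print(y+95,(r+80).tolist()) if len(r) else None
h=np.radians(32.1);c=np.array([np.cos(h),np.sin(h),0])
print('s1')
for z in (194,207,240): print(z,[proj('scene',np.array([569.6,228.7,z])+e*c).round(1).tolist() for e in(-50,0,50)])
a=cv2.imread('pics/s1_raw.png')[150:192,315:365].astype(int).sum(2); m=a<230
for y in range(0,42,2): 
  r=np.nonzero(m[y])[0]; print(y+150,(r+315).tolist()) if len(r) else None
"
```

```text
194 [[134.1, 135.2], [122.1, 141.0], [109.8, 146.8]]
207 [[133.1, 133.0], [121.0, 138.7], [108.6, 144.6]]
240 [[130.5, 127.2], [118.1, 133.0], [105.5, 138.9]]
115 [98, 99, 100, 101, 102, 103, 104, 105, 106, 107, 108, 109, 110, 111, 112, 113, 114, 115, 116, 117, 118, 119, 120, 121, 122, 123, 128, 129, 130, 131]
116 [98, 99, 100, 101, 102, 103, 104, 105, 106, 107, 108, 109, 110, 111, 112, 113, 114, 115, 116, 117, 118, 119, 120, 121, 122, 123, 124, 125, 126, 127, 128, 129, 130, 131, 132]
117 [98, 99, 100, 101, 102, 103, 104, 105, 106, 107, 108, 109, 110, 111, 112, 113, 114, 115, 116, 117, 118, 119, 120, 121, 122, 123, 124, 125, 126, 127, 128, 129, 130, 131]
118 [98, 99, 100, 101, 102, 103, 104, 105, 106, 107, 108, 109, 110, 111, 112, 113, 114, 115, 116, 117, 118, 119, 120, 121, 122, 123, 124, 125, 126, 127, 128, 129]
119 [97, 98, 99, 100, 101, 102, 103, 104, 105, 106, 107, 108, 109, 110, 111, 112, 113, 114, 115, 116, 117, 120, 121, 122, 123, 124, 125, 126, 127, 128]
120 [94, 95, 96, 97, 98, 99, 100, 101, 102, 103, 104, 105, 106, 107, 108, 109, 110, 111, 112, 113, 114, 115, 116, 125, 126
[... 1820 characters left out ...]
 347, 348, 349, 350]
162 [326, 327, 328, 329, 330, 334, 335, 336, 337, 338, 339, 340, 341, 342, 343, 344, 345, 346, 347, 348, 349, 350]
164 [326, 327, 328, 329, 336, 337, 338, 339, 340, 341, 342, 343, 344, 345, 346, 347, 348, 349, 350]
166 [326, 327, 328, 339, 340, 341, 342, 343, 344, 345, 346, 347, 348, 349, 350, 351, 352]
168 [342, 343, 344, 348, 349, 350, 351, 352, 353, 354, 358]
170 [343, 344, 347, 348, 349, 350, 351, 352, 353, 354, 355, 356, 357, 358]
172 [345, 346, 347, 351, 352, 353, 354, 355, 356, 357, 358]
174 [347, 351, 352, 353, 354, 355, 356, 357]
176 [348, 349, 350, 351, 352, 353, 354, 355, 356, 357]
178 [348, 349, 350, 351, 352, 353, 354, 355]
180 [349, 350, 351]
182 [348, 349]
```

Fingertip pixels at two poses (start and above the caddy) both sit 6–8 px higher than the reported TCP. That matches real tips about 37 mm higher than reported, so the jaws probably closed just above the tab. To measure this I'll touch free counter beside the caddy with the closed fingers.

Request:
drive_tool --rows '[[[0,0,-0.8,0,0],[0,-0.6,-0.3,0,0],[0,-0.9,0,0,0],[0,-0.9,0,0,0],[0,-0.9,0,0,0],[0,0,0.9,0,0],[0,0,0.9,0,0],[0,0,0.8,0,0],[0,0,0.7,0,0],[0,0,0.3,0,0],[0,0,0,0,0]]]'

```text
t: 6.92
position: [483.6, 172.2, 15.7]
tool_rot: [-1.519, -2.747, 0.003]
contact_force: [0.5, 0.1, -0.5]
finger_gap: 0.001
```

```bash
python3 -c "
from h import *
st()
import numpy as np
a=ctrl.grab_frame('scene')[:,:,::-1]; cv2.imwrite('pics/s3_raw.png',a)
P=ctrl.state()['position']; print(proj('scene',P).round(1),proj('scene',P+[0,0,37]).round(1))
x,y=proj('scene',P).round().astype(int)
I=cv2.resize(a[y-50:y+40,x-45:x+75],None,fx=5,fy=5,interpolation=cv2.INTER_CUBIC); print(x-45,y-50)
cv2.imwrite('pics/c5.png',np.clip(I*1.3,0,255).astype('uint8'))
"
```

```text
t 6.92 pos [483.6  172.24  15.71] tx heading 122.12 tz [-3.3e-03 -4.0e-04 -1.0e+00] F [ 0.5  0.1 -0.5] gap 0.001
[311.2 193.9] [311.8 188.8]
266 144
```

View pics/c5.png

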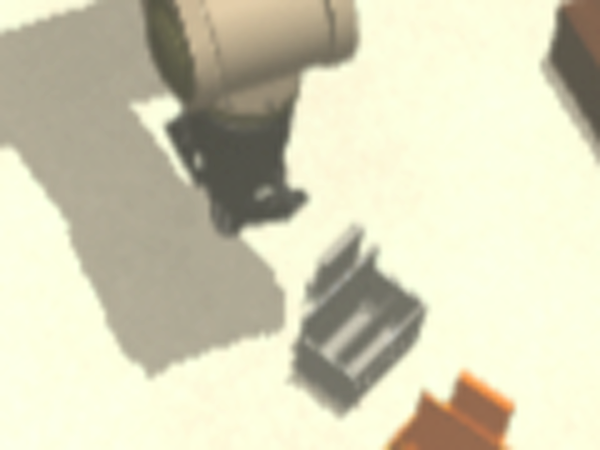

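The closed tip is at about (311.7,191), and the shadow is still separated from it. I descend in small steps until the force shows.

Request:
drive_tool --rows '[[[0,0,0.1,0,0],[0,0,0.1,0,0],[0,0,0.1,0,0],[0,0,0.05,0,0],[0,0,0.05,0,0],[0,0,0,0,0]]]'

```text
t: 7.47
position: [484.5, 172.4, 5.1]
tool_rot: [-1.52, -2.749, 0.0]
contact_force: [-0.7, -0.2, -0.6]
finger_gap: 0.004
```

Request:
drive_tool --rows '[[[0,0,0.05,0,0],[0,0,0.05,0,0],[0,0,0,0,0]]]'

```text
t: 7.72
position: [484.5, 172.4, 2.0]
tool_rot: [-1.52, -2.749, 0.0]
contact_force: [0.1, -0.4, -0.2]
finger_gap: 0.001
```

Request:
drive_tool --rows '[[[0,0,0.05,0,0],[0,0,0.03,0,0],[0,0,0,0,0]]]'

```text
t: 7.97
position: [484.5, 172.4, -0.4]
tool_rot: [-1.52, -2.749, 0.0]
contact_force: [-0.6, 0.5, 0.6]
finger_gap: -0.001
```

Request:
drive_tool --rows '[[[0,0,0.05,0,0],[0,0,0.05,0,0],[0,0,0,0,0]]]'

```text
t: 8.22
position: [484.4, 172.4, -3.5]
tool_rot: [-1.52, -2.749, 0.0]
contact_force: [0.1, 0.4, 0.1]
finger_gap: 0.001
```

The reported z is already below the counter with no contact, so the offset is real. Continuing.

Request:
drive_tool --rows '[[[0,0,0.08,0,0],[0,0,0.08,0,0],[0,0,0,0,0]]]'

```text
t: 8.47
position: [484.3, 172.4, -8.5]
tool_rot: [-1.52, -2.749, 0.001]
contact_force: [0.2, 0.1, 0.0]
finger_gap: -0.001
```

Request:
drive_tool --rows '[[[0,0,0.08,0,0],[0,0,0.08,0,0],[0,0,0,0,0]]]'

```text
t: 8.72
position: [484.3, 172.3, -13.3]
tool_rot: [-1.52, -2.749, 0.001]
contact_force: [-0.7, 0.0, 0.0]
finger_gap: -0.001
```

Request:
drive_tool --rows '[[[0,0,0.08,0,0],[0,0,0.08,0,0],[0,0,0,0,0]]]'

```text
t: 8.97
position: [484.3, 172.4, -18.1]
tool_rot: [-1.52, -2.749, 0.001]
contact_force: [0.2, 0.1, -0.5]
finger_gap: -0.002
```

Request:
drive_tool --rows '[[[0,0,0.07,0,0],[0,0,0.07,0,0],[0,0,0,0,0]]]'

```text
t: 9.22
position: [484.4, 172.4, -22.2]
tool_rot: [-1.52, -2.749, 0.001]
contact_force: [-0.1, 0.0, -0.3]
finger_gap: 0.001
```

Request:
drive_tool --rows '[[[0,0,0.06,0,0],[0,0,0.05,0,0],[0,0,0,0,0]]]'

```text
t: 9.47
position: [484.4, 172.4, -25.4]
tool_rot: [-1.52, -2.749, 0.0]
contact_force: [-0.3, -0.3, 0.3]
finger_gap: -0.002
```

Request:
drive_tool --rows '[[[0,0,0.05,0,0],[0,0,0.05,0,0],[0,0,0,0,0]]]'

```text
t: 9.72
position: [484.5, 172.4, -28.4]
tool_rot: [-1.52, -2.749, 0.0]
contact_force: [0.2, -0.2, -0.5]
finger_gap: 0.001
```

Request:
drive_tool --rows '[[[0,0,0.05,0,0],[0,0,0.05,0,0],[0,0,0,0,0]]]'

```text
t: 9.97
position: [484.4, 172.4, -31.4]
tool_rot: [-1.52, -2.749, 0.0]
contact_force: [-0.1, -0.2, -0.1]
finger_gap: -0.003
```

Request:
drive_tool --rows '[[[0,0,0.05,0,0],[0,0,0.05,0,0],[0,0,0,0,0]]]'

```text
t: 10.22
position: [484.4, 172.4, -34.4]
tool_rot: [-1.52, -2.749, 0.0]
contact_force: [1.1, -0.2, -0.5]
finger_gap: -0.003
```

Request:
drive_tool --rows '[[[0,0,0.04,0,0],[0,0,0.04,0,0],[0,0,0,0,0]]]'

```text
t: 10.47
position: [484.5, 172.4, -36.7]
tool_rot: [-1.52, -2.749, 0.0]
contact_force: [0.1, 0.2, -0.6]
finger_gap: -0.001
```

Request:
drive_tool --rows '[[[0,0,0.04,0,0],[0,0,0.04,0,0],[0,0,0,0,0]]]'

```text
t: 10.72
position: [484.8, 172.4, -37.1]
tool_rot: [1.519, 2.749, -0.0]
contact_force: [-8.8, -1.7, 24.4]
finger_gap: -0.001
```

Contact at reported z ≈ -37 (24 N against the counter, now backing off). The true tip height is therefore the reported z + 37 mm. I return over the caddy, open, and descend to reported z = 55 (tip at 92).

Request:
drive_tool --rows '[[[0,0,-0.5,0,0],[0,0,-0.9,0,0.5],[0,0,-0.9,0,1],[0,0,-0.9,0,1],[0,0,-0.9,0,1],[0,0,-0.9,0,1],[0,0.8,0,0,1],[0,0.9,0,0,1],[0,0.9,0,0,1],[0,0.7,0,0,1],[0,0,0,0,1],[0,0,0,0,1]]]' --newtons 20

```text
t: 11.72
position: [568.4, 225.2, 110.4]
tool_rot: [-1.519, -2.749, 0.001]
contact_force: [-0.3, -0.7, -1.1]
finger_gap: 0.998
```

```bash
python3 -c "
from h import *
to([568.2,225.1,55],122.1)"
```

```text
t 11.72 pos [568.38 225.25 110.39] tx heading 122.15 tz [-9.e-04 -2.e-04 -1.e+00] F [-0.3 -0.7 -1.1] gap 0.998
shift units [-0.002 -0.006  1.846] turn 0.05484509334463894
```

Request:
drive_tool --rows '[[[0,0,0.4,0,1],[0,0,0.6,0,1],[0,0,0.5,0,0.8],[0,0,0.25,0,0.6],[0,0,0.1,0,0.5],[0,0,0,0,0.4],[0,0,0,0,0.35],[0,0,0,0,0.3],[0,0,0,0,0.27],[0,0,0,0,0.24],[0,0,0,0,0.21]]]' --newtons 20

```text
t: 12.63
position: [568.6, 225.1, 55.9]
tool_rot: [1.52, 2.749, 0.001]
contact_force: [0.0, 0.2, -0.1]
finger_gap: 0.21
```

Request:
drive_tool --rows '[[[0,0,0,0,0.19],[0,0,0,0,0.17],[0,0,0,0,0.15],[0,0,0,0,0.13],[0,0,0,0,0.11],[0,0,0,0,0.09],[0,0,0,0,0.05],[0,0,0,0,0],[0,0,0,0,0]]]' --newtons 20

```text
t: 13.38
position: [568.5, 225.0, 55.7]
tool_rot: [1.52, 2.749, 0.0]
contact_force: [0.5, 0.0, 0.2]
finger_gap: 0.088
```

Gap 0.088 ≈ 7.5 mm, so the tab is held. I firm the grip, lift about 150 mm and check.

Request:
drive_tool --rows '[[[0,0,0,0,0],[0,0,0,0,0],[0,0,-0.2,0,0],[0,0,-0.5,0,0],[0,0,-0.7,0,0],[0,0,-0.8,0,0],[0,0,-0.8,0,0],[0,0,-0.8,0,0],[0,0,-0.7,0,0],[0,0,-0.5,0,0],[0,0,0,0,0],[0,0,0,0,0]]]' --newtons 60

```text
t: 14.38
position: [568.3, 225.0, 205.4]
tool_rot: [1.52, 2.749, 0.0]
contact_force: [-0.3, -0.8, -2.5]
finger_gap: 0.085
```

```bash
python3 -c "
from h import *
p=[632.2,-262.7,.0845]
T=pose(p,[[-101,-82,0]])[0]; print('pump', [atz('top',(290,153),z).round() for z in (0,86,172)])
to([T[0],T[1],206],90+np.degrees(.0845)); print(T)
a=ctrl.grab_frame('scene')[:,:,::-1];b=ctrl.grab_frame('top')[:,:,::-1]
cv2.imwrite('pics/s4_raw.png',a);cv2.imwrite('pics/t4_raw.png',b)
f=lambda im,x0,y0,x1,y1,s:cv2.resize(im[y0:y1,x0:x1],None,fx=s,fy=s,interpolation=cv2.INTER_CUBIC)
cv2.imwrite('pics/c6.png',np.clip(1.3*f(a,305,140,385,220,6),0,255).astype('uint8'))
"
```

```text
pump [array([800.,  -0.,   0.]), array([781.,   1.,  86.]), array([761.,   2., 172.])]
t 14.38 pos [568.31 225.04 205.45] tx heading 122.13 tz [ 0.  0. -1.] F [-0.3 -0.8 -2.5] gap 0.085
shift units [-15.787 -11.087  -0.019] turn 27.285269665997006
[ 538.48112527 -352.93177112    0.        ]
```

View pics/c6.png

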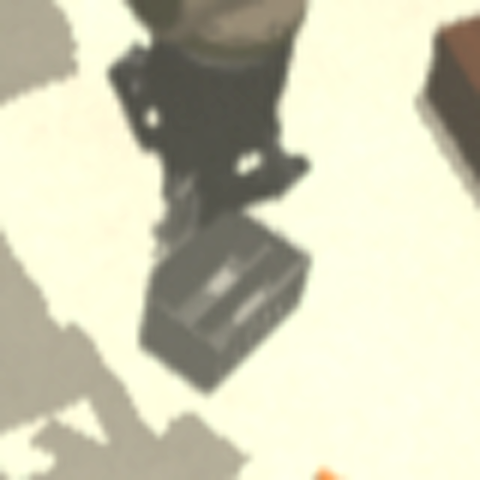

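The caddy hangs level in the jaws, with cup bottom corners at crop (142,342), (207,393) and (300,303). The wrist reads -2.5 N, its weight. I carry it over the near rim.

Request:
drive_tool --rows '[[[-0.35,-0.25,0,0,0],[-0.7,-0.49,0,0,0],[-0.7,-0.49,0,0,0],[-0.7,-0.49,0,0,0],[-0.7,-0.49,0,0,0],[-0.7,-0.49,0,0,0],[-0.7,-0.49,0,0,0],[-0.7,-0.49,0,0,0],[-0.7,-0.49,0,0,0],[-0.7,-0.49,0,0,0],[-0.7,-0.49,0,0,0],[-0.7,-0.49,0,0,0]]]'

```text
t: 15.48
position: [552.6, -71.2, 204.6]
tool_rot: [-1.52, -2.748, 0.001]
contact_force: [-0.4, 0.8, -1.7]
finger_gap: 0.083
```

Request:
drive_tool --rows '[[[-0.7,-0.49,0,0,0],[-0.7,-0.49,0,0,0],[-0.7,-0.49,0,0,0],[-0.7,-0.49,0,0,0],[-0.7,-0.49,0,0,0],[-0.7,-0.49,0,0,0],[-0.7,-0.49,0,0,0],[-0.7,-0.49,0,0,0],[-0.7,-0.49,0,0,0],[-0.7,-0.49,0,0,0],[-0.5,-0.35,0,0,0],[-0.2,-0.2,0,0,0]]]'

```text
t: 16.48
position: [536.6, -354.6, 204.0]
tool_rot: [-1.522, -2.746, 0.0]
contact_force: [0.6, -0.8, -1.7]
finger_gap: 0.083
```

Request:
drive_tool --rows '[[[0,0,0,5,0],[0,0,0,7,0],[0,0,0,7,0],[0,0,0,5,0],[0,0,0,3.3,0],[0,0,0,0,0],[0,0,0,0,0]]]'

```text
t: 17.07
position: [537.6, -351.6, 205.1]
tool_rot: [-2.123, -2.314, -0.0]
contact_force: [-0.1, -0.3, -1.3]
finger_gap: 0.085
```

```bash
python3 -c "
from h import *
u=lambda x,y:np.array([(x+.5)/6-.5+305,(y+.5)/6-.5+140])
dz=149.7
o=[('scene',(5,-45,dz),u(142,342)),('scene',(60,-45,dz),u(207,393)),('scene',(60,45,dz),u(300,303))]
p,r=fit(o,[568,225,.56]); print('held lip fit',p.round(2),r.round(1).tolist(),'expected lip',pose([568.3,225,np.radians(32.1)],[[-1,0,0]]))
T=pose([632.2,-262.7,.0845],[[-101,-82,0]])[0]
to([T[0],T[1],206],90+np.degrees(.0845))
a=ctrl.grab_frame('scene')[:,:,::-1];b=ctrl.grab_frame('top')[:,:,::-1]
cv2.imwrite('pics/s5_raw.png',a);cv2.imwrite('pics/t5_raw.png',b)
f=lambda im,x0,y0,x1,y1,s:cv2.resize(im[y0:y1,x0:x1],None,fx=s,fy=s,interpolation=cv2.INTER_CUBIC)
cv2.imwrite('pics/c7.png',np.clip(1.3*f(a,140,170,270,300,4.6),0,255).astype('uint8'))
"
```

```text
held lip fit [5.6241e+02 2.2951e+02 5.5000e-01] [[-0.7, -0.1], [0.2, 0.2], [0.3, -0.1]] expected lip [[567.45287808 224.46860142   0.        ]]
t 17.07 pos [ 537.63 -351.64  205.14] tx heading 94.95 tz [-7.e-04  8.e-04 -1.e+00] F [-0.1 -0.3 -1.3] gap 0.085
shift units [-0.045  0.025 -0.029] turn 0.10600091843399184
```

View pics/c7.png

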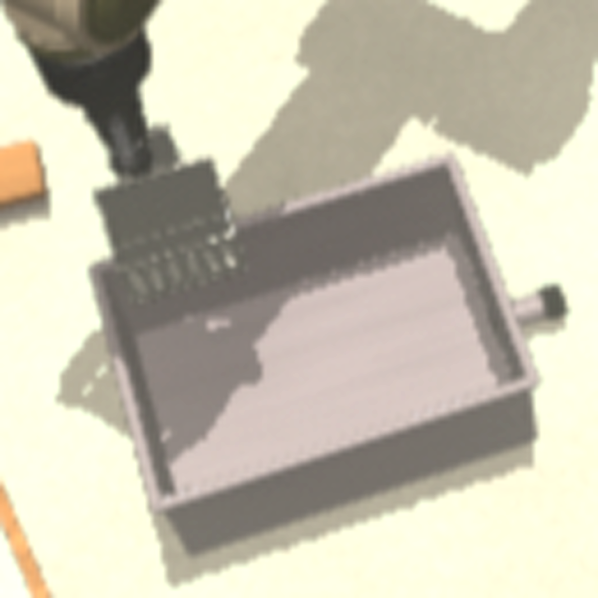

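The caddy is over the corner next to the end wall opposite the stub, with its lip parallel to the near rim. The in-hand fit suggests it sits within about 5 mm of the assumed y in the grip. I shift 6 mm inward and lower the plate inside the basin, keeping the leg above the bead.

Request:
drive_tool --rows '[[[0,0.1,0,0.1,0],[0,0.1,0,0,0],[0,0,0.2,0,0],[0,0,0.3,0,0],[0,0,0.3,0,0],[0,0,0.3,0,0],[0,0,0.2,0,0],[0,0,0,0,0]]]'

```text
t: 17.83
position: [543.3, -351.0, 164.5]
tool_rot: [-2.126, -2.309, -0.0]
contact_force: [-0.4, -0.1, -3.0]
finger_gap: 0.084
```

Request:
drive_tool --rows '[[[0,0,0.2,0,0],[0,0,0.3,0,0],[0,0,0.3,0,0],[0,0,0.1,0,0],[0,0,0,0,0]]]'

```text
t: 18.25
position: [543.5, -351.2, 138.3]
tool_rot: [-2.127, -2.31, 0.0]
contact_force: [0.0, -0.0, -1.6]
finger_gap: 0.081
```

No contact on the way down. Now I probe gently toward the near wall (tool -y).

Request:
drive_tool --rows '[[[0,-0.05,0,0,0],[0,-0.05,0,0,0],[0,-0.05,0,0,0],[0,0,0,0,0]]]'

```text
t: 18.58
position: [539.3, -352.1, 140.0]
tool_rot: [2.128, 2.31, -0.0]
contact_force: [0.2, -0.3, -1.9]
finger_gap: 0.082
```

Request:
drive_tool --rows '[[[0,-0.03,0,0,0],[0,-0.03,0,0,0],[0,0,0,0,0]]]'

```text
t: 18.83
position: [537.5, -352.1, 139.7]
tool_rot: [2.128, 2.311, -0.0]
contact_force: [-0.1, 0.8, -1.4]
finger_gap: 0.088
```

Request:
drive_tool --rows '[[[0,-0.03,0,0,0],[0,0,0,0,0]]]'

```text
t: 19.0
position: [536.7, -352.1, 139.6]
tool_rot: [-2.128, -2.311, 0.0]
contact_force: [0.2, 0.1, -2.2]
finger_gap: 0.082
```

Request:
drive_tool --rows '[[[0,-0.03,0,0,0],[0,0,0,0,0]]]'

```text
t: 19.17
position: [535.8, -352.2, 139.6]
tool_rot: [-2.128, -2.311, -0.0]
contact_force: [-0.0, -0.2, -2.4]
finger_gap: 0.09
```

Request:
drive_tool --rows '[[[0,-0.03,0,0,0],[0,0,0,0,0]]]'

```text
t: 19.33
position: [535.3, -352.2, 139.6]
tool_rot: [2.127, 2.311, 0.001]
contact_force: [3.6, -0.8, -3.8]
finger_gap: 0.086
```

Request:
drive_tool --rows '[[[0,-0.03,0,0,0],[0,0,0,0,0]]]'

```text
t: 19.5
position: [534.9, -352.2, 139.6]
tool_rot: [2.126, 2.31, 0.002]
contact_force: [5.9, -0.5, -5.8]
finger_gap: 0.086
```

Wall contact at x ≈ 535.6, which matches the vision value of 535.5. I back off 3 mm and probe toward the end wall (tool -x).

Request:
drive_tool --rows '[[[0,0.1,0,0,0],[0,0.03,0,0,0],[0,0,0,0,0],[-0.06,0,0,0,0],[-0.06,0,0,0,0],[0,0,0,0,0],[0,0,0,0,0]]]'

```text
t: 20.08
position: [538.1, -355.8, 139.6]
tool_rot: [-2.128, -2.311, 0.0]
contact_force: [-0.2, 0.1, -1.4]
finger_gap: 0.088
```

Request:
drive_tool --rows '[[[-0.05,0,0,0,0],[0,0,0,0,0]]]'

```text
t: 20.25
position: [538.3, -357.3, 139.6]
tool_rot: [2.128, 2.311, -0.0]
contact_force: [0.1, 0.6, -2.0]
finger_gap: 0.087
```

Request:
drive_tool --rows '[[[-0.05,0,0,0,0],[0,0,0,0,0]]]'

```text
t: 20.42
position: [538.4, -358.8, 139.6]
tool_rot: [2.128, 2.311, -0.0]
contact_force: [0.3, -0.1, -1.8]
finger_gap: 0.082
```

Request:
drive_tool --rows '[[[-0.05,0,0,0,0],[0,0,0,0,0]]]'

```text
t: 20.58
position: [538.6, -360.3, 139.6]
tool_rot: [2.128, 2.311, -0.0]
contact_force: [-0.2, -0.2, -2.3]
finger_gap: 0.082
```

Request:
drive_tool --rows '[[[-0.04,0,0,0,0],[-0.04,0,0,0,0],[0,0,0,0,0]]]'

```text
t: 20.83
position: [538.8, -362.7, 139.6]
tool_rot: [2.128, 2.311, -0.0]
contact_force: [0.7, 0.4, -2.7]
finger_gap: 0.084
```

Request:
drive_tool --rows '[[[-0.04,0,0,0,0],[0,0,0,0,0]]]'

```text
t: 21.0
position: [538.9, -363.9, 139.6]
tool_rot: [2.128, 2.311, -0.0]
contact_force: [-0.1, -0.8, -3.1]
finger_gap: 0.083
```

Request:
drive_tool --rows '[[[-0.04,0,0,0,0],[0,0,0,0,0]]]'

```text
t: 21.17
position: [539.0, -365.0, 139.5]
tool_rot: [2.128, 2.311, -0.0]
contact_force: [0.7, -0.4, -1.1]
finger_gap: 0.085
```

Request:
drive_tool --rows '[[[-0.04,0,0,0,0],[0,0,0,0,0]]]'

```text
t: 21.33
position: [539.1, -366.3, 139.6]
tool_rot: [2.128, 2.311, -0.0]
contact_force: [-0.8, 0.2, -2.2]
finger_gap: 0.084
```

Request:
drive_tool --rows '[[[-0.04,0,0,0,0],[0,0,0,0,0]]]'

```text
t: 21.5
position: [539.2, -367.5, 139.6]
tool_rot: [2.128, 2.311, -0.0]
contact_force: [0.0, -0.3, -1.8]
finger_gap: 0.086
```

Request:
drive_tool --rows '[[[-0.04,0,0,0,0],[0,0,0,0,0]]]'

```text
t: 21.67
position: [539.3, -368.7, 139.6]
tool_rot: [2.128, 2.311, -0.0]
contact_force: [-0.8, -0.7, -2.7]
finger_gap: 0.086
```

Request:
drive_tool --rows '[[[-0.04,0,0,0,0],[0,0,0,0,0]]]'

```text
t: 21.83
position: [539.4, -369.9, 139.6]
tool_rot: [2.128, 2.311, -0.0]
contact_force: [-0.6, -0.1, -2.5]
finger_gap: 0.082
```

Request:
drive_tool --rows '[[[-0.04,0,0,0,0],[0,0,0,0,0]]]'

```text
t: 22.0
position: [539.4, -370.4, 139.6]
tool_rot: [-2.127, -2.311, -0.001]
contact_force: [-1.1, 2.8, -1.0]
finger_gap: 0.089
```

End-wall contact at y ≈ -370.1 (+2.8 N), consistent with the in-hand fit. I back off 1.5 mm and lower until the mouth straddles the bead, with the rib not yet engaged.

Request:
drive_tool --rows '[[[0.05,0,0,0,0],[0,0,0,0,0],[0,0,0.15,0,0],[0,0,0.2,0,0],[0,0,0.15,0,0],[0,0,0,0,0]]]'

```text
t: 22.5
position: [538.9, -369.0, 122.9]
tool_rot: [-2.126, -2.309, -0.0]
contact_force: [-0.3, 0.8, -2.2]
finger_gap: 0.084
```

Request:
drive_tool --rows '[[[0,0,0.15,0,0],[0,0,0.2,0,0],[0,0,0.1,0,0],[0,0,0,0,0],[0,0,0,0,0]]]'

```text
t: 22.92
position: [539.2, -369.3, 110.8]
tool_rot: [-2.127, -2.311, 0.0]
contact_force: [-1.4, 0.4, -1.5]
finger_gap: 0.089
```

Request:
drive_tool --rows '[[[0,-0.03,0,0,0],[0,-0.03,0,0,0],[0,0,0,0,0]]]'

```text
t: 23.17
position: [537.6, -369.6, 111.4]
tool_rot: [2.128, 2.311, 0.0]
contact_force: [-0.7, -0.1, -0.9]
finger_gap: 0.086
```

Request:
drive_tool --rows '[[[0,0,0.05,0,0],[0,0,0.05,0,0],[0,0,0,0,0]]]'

```text
t: 23.42
position: [537.4, -369.5, 107.7]
tool_rot: [-2.128, -2.311, 0.0]
contact_force: [-0.9, -0.4, -1.6]
finger_gap: 0.085
```

Request:
drive_tool --rows '[[[0,0,0.03,0,0],[0,0,0.03,0,0],[0,0,0,0,0]]]'

```text
t: 23.67
position: [537.5, -369.6, 106.3]
tool_rot: [-2.128, -2.311, 0.0]
contact_force: [-0.3, -0.6, -0.8]
finger_gap: 0.084
```

Straddling cleanly with no side force. Now I press down slowly.

Request:
drive_tool --rows '[[[0,0,0.03,0,0],[0,0,0.03,0,0],[0,0,0,0,0]]]'

```text
t: 23.92
position: [538.1, -369.7, 106.0]
tool_rot: [2.126, 2.31, 0.0]
contact_force: [-1.6, 2.6, 6.9]
finger_gap: 0.085
```

Request:
drive_tool --rows '[[[0,0,0.03,0,0],[0,0,0.03,0,0],[0,0,0,0,0]]]'

```text
t: 24.17
position: [537.6, -370.0, 103.9]
tool_rot: [2.127, 2.31, -0.001]
contact_force: [-4.1, 0.2, 3.6]
finger_gap: 0.084
```

Request:
drive_tool --rows '[[[0,0,0.03,0,0],[0,0,0.03,0,0],[0,0,0,0,0]]]'

```text
t: 24.42
position: [537.4, -369.8, 100.8]
tool_rot: [2.128, 2.311, -0.001]
contact_force: [-3.9, -1.9, 3.4]
finger_gap: 0.089
```

Request:
drive_tool --rows '[[[0,0,0.02,0,0],[0,0,0.02,0,0],[0,0,0,0,0]]]'

```text
t: 24.67
position: [537.4, -369.5, 99.2]
tool_rot: [-2.128, -2.311, 0.0]
contact_force: [-3.5, -1.7, 0.3]
finger_gap: 0.083
```

Request:
drive_tool --rows '[[[0,0,0.02,0,0],[0,0,0.02,0,0],[0,0,0,0,0]]]'

```text
t: 24.92
position: [537.4, -369.3, 97.9]
tool_rot: [-2.127, -2.31, -0.0]
contact_force: [-4.3, -1.4, -2.2]
finger_gap: 0.086
```

Request:
drive_tool --rows '[[[0,0,0.02,0,0],[0,0,0.02,0,0],[0,0,0,0,0]]]'

```text
t: 25.17
position: [537.4, -369.2, 96.7]
tool_rot: [-2.127, -2.31, -0.0]
contact_force: [-4.2, -0.7, -3.4]
finger_gap: 0.083
```

The leg has snapped under (Fz fell to -3.4). I bring the lip down to seat.

Request:
drive_tool --rows '[[[0,0,0.02,0,0],[0,0,0,0,0]]]'

```text
t: 25.33
position: [537.5, -369.3, 96.2]
tool_rot: [-2.127, -2.31, -0.0]
contact_force: [-3.3, -0.2, -2.9]
finger_gap: 0.082
```

Request:
drive_tool --rows '[[[0,0,0.02,0,0],[0,0,0,0,0]]]'

```text
t: 25.5
position: [537.6, -369.3, 95.8]
tool_rot: [-2.128, -2.311, -0.0]
contact_force: [-3.0, -0.4, -4.3]
finger_gap: 0.086
```

Request:
drive_tool --rows '[[[0,0,0.02,0,0],[0,0,0,0,0]]]'

```text
t: 25.67
position: [537.6, -369.4, 95.7]
tool_rot: [-2.128, -2.311, -0.0]
contact_force: [-3.7, 1.7, -1.0]
finger_gap: 0.088
```

Request:
drive_tool --rows '[[[0,-0.02,0.02,0,0],[0,0,0,0,0]]]'

```text
t: 25.83
position: [537.6, -369.4, 95.7]
tool_rot: [2.127, 2.31, 0.001]
contact_force: [-0.6, 3.1, 2.9]
finger_gap: 0.088
```

Request:
drive_tool --rows '[[[0,-0.01,0.02,0,0],[0,0,0,0,0]]]'

```text
t: 26.0
position: [537.6, -369.5, 95.7]
tool_rot: [2.126, 2.309, 0.002]
contact_force: [-0.8, 3.7, 6.9]
finger_gap: 0.086
```

Seated: z = 95.7 (the predicted home) with force rising. I ease the press and slide toward the end wall in small steps.

Request:
drive_tool --rows '[[[0,0,-0.03,0,0],[-0.02,0,0,0,0],[-0.02,0,0,0,0],[0,0,0,0,0]]]'

```text
t: 26.33
position: [537.3, -369.7, 95.7]
tool_rot: [-2.127, -2.311, -0.003]
contact_force: [-0.7, 7.5, 5.6]
finger_gap: 0.088
```

Request:
drive_tool --rows '[[[-0.02,0,0,0,0],[0,0,0,0,0]]]'

```text
t: 26.5
position: [537.3, -370.0, 95.6]
tool_rot: [-2.126, -2.311, -0.003]
contact_force: [-1.7, 8.7, 5.1]
finger_gap: 0.088
```

Request:
drive_tool --rows '[[[-0.02,0,0,0,0],[0,0,0,0,0]]]'

```text
t: 26.67
position: [537.3, -370.5, 95.6]
tool_rot: [-2.126, -2.311, -0.003]
contact_force: [-2.0, 9.2, 5.7]
finger_gap: 0.085
```

Request:
drive_tool --rows '[[[-0.02,0,0,0,0],[0,0,0,0,0]]]'

```text
t: 26.83
position: [537.3, -370.6, 95.6]
tool_rot: [-2.125, -2.31, -0.004]
contact_force: [-2.1, 12.5, 7.2]
finger_gap: 0.085
```

Request:
drive_tool --rows '[[[-0.02,0,0,0,0],[0,0,0,0,0]]]'

```text
t: 27.0
position: [537.3, -370.7, 95.6]
tool_rot: [-2.124, -2.31, -0.005]
contact_force: [-2.8, 13.5, 8.2]
finger_gap: 0.083
```

```bash
python3 -c "
from h import *
s,R=st(); print(s['wrist_torque'].round(2))
a=ctrl.grab_frame('scene')[:,:,::-1];b=ctrl.grab_frame('top')[:,:,::-1]
cv2.imwrite('pics/s6_raw.png',a);cv2.imwrite('pics/t6_raw.png',b)
g=lambda f,x0,y0,x1,y1:cv2.cvtColor(cv2.imread(f),cv2.COLOR_BGR2GRAY)[y0:y1,x0:x1].astype(np.float32)
for box in((225,235,275,300),(180,275,250,300),(150,215,180,290)):
  r0=g('pics/s5_raw.png',*box); r1=g('pics/s6_raw.png',*box); r00=g('pics/s0_raw.png',*box)
  w=cv2.createHanningWindow(r0.shape[::-1],cv2.CV_32F)
  print(box,cv2.phaseCorrelate(r0,r1,w),cv2.phaseCorrelate(r00,r1,w))
f=lambda im,x0,y0,x1,y1,s:cv2.resize(im[y0:y1,x0:x1],None,fx=s,fy=s,interpolation=cv2.INTER_CUBIC)
cv2.imwrite('pics/c8.png',np.clip(1.3*f(a,150,180,230,260,7),0,255).astype('uint8'))
"
```

```text
t 27.0 pos [ 537.31 -370.73   95.62] tx heading 94.8 tz [-5.0e-04  4.4e-03 -1.0e+00] F [-2.8 13.5  8.2] gap 0.083
[2.32 0.51 0.18]
(225, 235, 275, 300) ((-0.03445009269154653, -0.0798429591163412), 0.97863332801395) ((-0.011250787988718258, -0.14075969676830624), 0.9919001622994741)
(180, 275, 250, 300) ((0.30219359411280067, 0.5387042264651125), 0.9300376219219632) ((0.3941331798233705, 0.6643785006625258), 0.9327542008294)
(150, 215, 180, 290) ((-0.3515397161306275, -0.8652993730128387), 0.5233645030127632) ((-0.6916668967081936, 0.7250846048680231), 0.38387290657891165)
```

The force now rises (13.5 N) while y stalls at -370.7: the end face is against the wall. The basin edges in the image have moved 0.1–0.7 px at most. I relax the side and down loads, then release.

Request:
drive_tool --rows '[[[0.03,0,-0.01,0,0],[0.03,0,-0.01,0,0],[0,0,-0.01,0,0],[0,0,0,0,0],[0,0,0,0,0]]]'

```text
t: 27.52
position: [537.2, -370.6, 95.7]
tool_rot: [-2.127, -2.311, -0.002]
contact_force: [2.1, 5.8, -0.7]
finger_gap: 0.087
```

Request:
drive_tool --rows '[[[0.02,0,0.01,0,0],[0.01,0,0,0,0],[0,0,0,0,0],[0,0,0,0,0.1],[0,0,0,0,0.13],[0,0,0,0,0.18],[0,0,0,0,0.25],[0,0,0,0,0.35],[0,0,0,0,0.4],[0,0,0,0,0.4],[0,0,0,0,0.4]]]' --newtons 20

```text
t: 28.43
position: [536.7, -370.5, 95.8]
tool_rot: [2.128, 2.311, -0.0]
contact_force: [-0.4, -0.4, 0.1]
finger_gap: 0.398
```

Request:
drive_tool --rows '[[[0,0,-0.2,0,0.4],[0,0,-0.5,0,0.4],[0,0,-0.9,0,0.4],[0,0,-0.9,0,0.4],[0,0,-0.9,0,0.4],[-0.3,-0.9,-0.5,0,0.4],[0,-0.9,0,0,0.4],[0,-0.9,0,0,0.4],[0,-0.9,0,0,0.4],[0,-0.9,0,0,0.4],[0,-0.9,0,0,0.4],[0,0,0,0,0.4]]]'

```text
t: 29.43
position: [372.8, -393.3, 213.8]
tool_rot: [2.131, 2.308, -0.002]
contact_force: [0.1, -1.0, -0.1]
finger_gap: 0.399
```

```bash
python3 -c "
from h import *
st()
a=ctrl.grab_frame('scene')[:,:,::-1];b=ctrl.grab_frame('top')[:,:,::-1]
cv2.imwrite('pics/s7_raw.png',a);cv2.imwrite('pics/t7_raw.png',b)
f=lambda im,x0,y0,x1,y1,s:cv2.resize(im[y0:y1,x0:x1],None,fx=s,fy=s,interpolation=cv2.INTER_CUBIC)
g=lambda f,x0,y0,x1,y1:cv2.cvtColor(cv2.imread(f),cv2.COLOR_BGR2GRAY)[y0:y1,x0:x1].astype(np.float32)
for box in((225,235,275,300),(180,275,250,300)):
  r1=g('pics/s7_raw.png',*box); r0=g('pics/s0_raw.png',*box); w=cv2.createHanningWindow(r0.shape[::-1],cv2.CV_32F)
  print(box,cv2.phaseCorrelate(r0,r1,w))
cv2.imwrite('pics/c9.png',np.hstack([np.clip(1.3*f(a,150,180,230,280,5),0,255),np.clip(1.5*f(b,355,140,435,240,5),0,255)]).astype('uint8'))
"
```

```text
t 29.43 pos [ 372.83 -393.34  213.79] tx heading 94.57 tz [-7.e-04 -9.e-04 -1.e+00] F [ 0.1 -1.  -0.1] gap 0.399
(225, 235, 275, 300) ((-0.0005602505486130838, -0.0466622050296408), 0.9939447932773167)
(180, 275, 250, 300) ((0.3633606428033076, 0.6146550498605414), 0.9124040643374125)
```

View pics/c9.png

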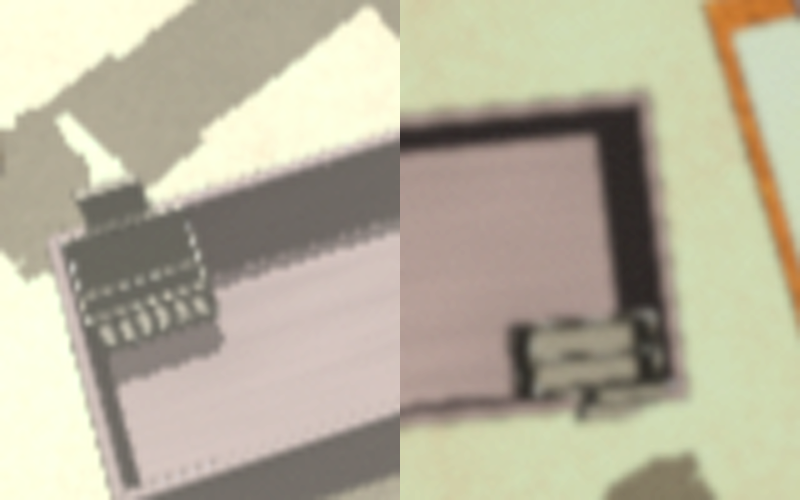

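The caddy hangs on the near rim, level, with its end face at the end wall (scene crop (70,250), top crop (665,330)). The arm is clear, so I hand in.

```bash
python3 -c "
from h import *
print(ctrl.finish_job())"
```

```text
the job is handed in; nothing more can be done
None
```

The grey caddy is hooked on the basin's robot-side rim, snapped on and slid against the end wall opposite the drain stub. I handed the job in with the arm clear, at about 29.5 s of the 56 s allowed. No verdict was reported.

**Disagreements along the way**
- **Missed grasp:** the first grasp closed on nothing. The fingertips turned out to be about 37 mm higher than the reported position. I measured this by touching bare counter, which took up to 24 N, and corrected for it.
- **Camera mismatch:** the two cameras differed by about 6 mm on the caddy's x position; the jaws centred on the tab anyway.
- **Off-centre grip:** the caddy sat about 5 mm off-centre along the tab, so I found both basin walls by light contact instead. The push was at most about 6 N.

**Last checks**
- **Snap and seating:** the resistance rose, then let go. The lip seated at the height I had predicted, with about 9 N of press.
- **Against the end wall:** the caddy dragged along at about 9 N. It then stalled while the force rose to 13.5 N, and I eased the load before releasing.
- **Basin position:** one image patch showed no shift (0.05 px). The other showed 0.7 px (about 2 mm), which I put down to shadow but did not confirm.
- **Final picture:** the caddy hangs level in the corner. The images cannot confirm the end gap to 1.5 mm, so that rests on the contact reading.

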